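# Clamp the filter cell with its ring nut and tommy bar

### The job

Close the filter cell: take the tommy bar from its stand, put it in the holes of the ring nut one after another and wind the nut down clockwise (seen from above) until it bears firmly on the flange, which you feel as a clear rise in the turning force, and at most an eighth of a turn more, without straining the bar. Turn the nut with the bar only, put the bar back upright in its stand, and leave the beaker, syringe and wrench where they are.

Things in the scene. Friction and masses are not known exactly. Their poses are not given: they have to be found in the camera images.
- holder: filter cell fixed to the bench: round aluminium base 130 mm across and 12 mm high, upright threaded steel post 48 mm across up to 64 mm height, a level cross pipe on its head along the cell's own y axis. Origin: on the post's axis at bench height.
- pipe_mid (a point): middle of the cell's cross pipe, which lies over the nut, 124 mm long and 12 mm thick (17 mm at its end collars; 34 mm round head in the middle, up to 82 mm height). It stops a bar standing in the nut: in one hole the bar can sweep at most about 145 degrees, on either side of the pipe. The nut needs 165 to 345 degrees in all, so the bar must change holes.
- ring_nut: steel ring nut round the post, 104 mm across, 14 mm thick, eight vertical through holes 45 degrees apart. Origin: on the axis at the nut's upper face, about 59 mm above the bench at the start. Clockwise from above lowers it, 24 mm a turn (1 mm per 15 degrees); it stays where it is left. It starts 10 to 19 mm above the loose flange, which rests on a gasket whose thickness varies.
- nut_hole (a point): middle of the mouth of one of the nut's holes (12 mm wide, 14 mm deep, 40 mm from the axis; this one on the nut's own +x axis). Pushing the bar round, the free nut takes about 7.5 N (0.30 N m); when it meets the flange this rises to about 11.3 N (0.45 N m) within some 20 degrees, then only by about 1.4 N per 45 degrees.
- nut_hole_b (a point): middle of the mouth of the hole opposite. The flange is sprung: 40 N preload, so it begins to yield when that rise is over, then 5 N more per mm the nut goes down. The clamping is right from there to about 45 degrees further (38 to 56 N); the spring is at its end about 135 degrees further.
- bar_grip (a point): middle of the square grip (14 x 14 x 50 mm) of the loose steel tommy bar, 75 mm above its tip; z points up along the bar, x and y are square to the flats. The bar is 103 mm long, about 90 g; below the grip a round shaft 10 mm thick with a tapered tip (4 mm wide at the end, tapering over 6 mm). It starts upright in its stand, its tip 10 mm above the bench.
- bar_tip (a point): tip (lower end) of the tommy bar
- stand_mouth (a point): middle of the mouth of the hole in the bar's stand, a fixed dark steel block 50 x 50 x 40 mm; the hole is 12 mm wide and 30 mm deep, the mouth 40 mm above the bench
- beaker: small glass beaker, 45 mm across, 58 mm high, a bystander; origin under its centre
- syringe: plastic syringe lying on the bench, 115 mm long, a bystander; origin under its centre
- wrench: small open-ended wrench lying on the bench, 149 mm long, a bystander; origin under its centre
There are look-alikes about, which are no part of the job. What is shaped like the part that bears bar_grip but orange is not meant.

How it is judged:
By the outcome, as a careful person would: the job done as asked, in the order asked, and still so for the second after the job is handed in, with the robot touching nothing.
It also fails if it takes over 72 s, if anything falls off the work surface, if the arm or the gripper's body presses on something with over 40 N, if the wrist force passes 120 N, or if a joint passes its speed limit or range.

### The arm

A 7-joint arm with a two-finger parallel gripper is mounted at the origin on a cart in front of the work surface, level with it; the furniture and walls round the work are solid. World frame = base frame: x ahead of the robot, y to its left, z up, the work surface at z = 0. Lengths are in m, angles in rad, forces in N, time in s.
With the tool pointing down it reaches from about 0.4 to 0.85 m from the base axis. Payload 10.4 kg.
Tool frame: the origin (TCP) lies at the centre of the arm's flange, where the gripper is bolted on; the fingertips stand 173 mm ahead of it and the grasp point (between the pads) lies 155 mm ahead of it; z points along the fingers, y is the line along which they close (so a half turn about z gives the same grasp; the last joint's range is limited). The gripper opens to 85 mm and grips with 20 to 120 N. Pads are 22 mm wide; open, the fingers measure 114 mm over their backs; the gripper's body (76 mm by 85 mm) begins 54 mm behind the grasp point. The pads swing forward as they close: fully open they stand 13 mm farther back than shut.
Start: joints at [1.296, 0.332, -0.065, 1.46, 0.022, 1.35, -0.088], TCP at [0.156, -0.605, 0.405] pointing down, gripper open.
Joint ranges: [-2.6, 2.6], [-0.5, 2.12], [-1.47, 1.34], [0.16, 2.42], [-1.27, 4.41], [0.06, 2.06], [-2.6, 2.6]. Speed limits (rad/s): [2.22, 2.22, 2.79, 2.79, 3.14, 3.14, 3.14].

### API

Orientations are given as a unit quaternion [x, y, z, w].
In Python, from workcell import manip, viewer, finder gives the robot as it stands.
- The arm moves only by the tool arm_command, never from a script. Its argument "plan" is a list of rows, each an object with "dp": the shift along the tool's x, y, z in mm, a list of three; "spin": the turn about the tool's z in rad. A call has 1 to 5 rows; each row shifts and turns the commanded pose from where the row before left it, along the tool's axes as they then stand; what a row does not reach is not made up. A row lasts 1/10 s, in which the tool goes at most 50 mm and 8.59 degrees, less where a joint would pass 70% of its speed; a pose out of reach is approached as far as the arm can. A call is refused whole if a number of a shift passes 50 or a number of a turn 0.15, either way. A call with a gripper value outside its range is refused whole. "grip" is the closure, from -1 (fully open) to 1 (shut), set as the call begins (left out, the last holds). The fingers move at their own pace and stop on an object; "newtons" is the grip in N (left out, the last holds). Time passes only in rows, so rows that do not move let the fingers close. It gives the time, the measured TCP pose, the force, the opening and the grip force at its end, in the units of the state.
- manip.get_obs(): the state, without advancing time (a new reading comes with each control period).
- viewer.camera(name): name is "scene" or "top" or "wrist"; returns the picture (400x640x3 uint8, blue, green, red); there is no depth.
- viewer.camera_params(name): a dict with "vertical_fov" (degrees; the focal length in pixels is half the picture's height over the tangent of half this angle, whatever the lens; pixels are square), "cx", "cy" (the principal point, pixels), "R" (3x3) and "t" (3): a world point X has camera coordinates R X + t; the wrist camera has in their place "T_tool_cam" (4x4, takes a point from camera to tool coordinates, whose origin is the TCP and whose axes are the flange's). Camera axes: x right, y down, z forward; pixel columns grow to the right and rows downward; lengths in m; the calibration is good to about 2 mm. A picture is of the moment at which its call begins: read the wrist's pose just before it. camera_params takes no time and is no camera call.
- manip.hand_in(): hands the job in; it is judged then, once.
Trained networks look in the newest picture that a camera, given by its name, has taken for a name from the list of things; names that differ only in an ending like _2 or _b are one class to them, and where a whole thing is asked for, a point or a joint stands for the part that bears it (a point fixed in the world has none). Each returns a list of dicts, best first, with "score" (0 to 1); they miss things now and then, are a little off and sometimes report something else, mostly with a low value. They report only what shows in the picture. A call takes as long as a camera call. They do not tell look-alikes from the thing itself.
- finder.find_in(camera, thing): "position" ([x, y, z] in m, in world coordinates, good to about 4 mm: the middle of the surface that is visible of it).
The state is a dict: "clock": time; "joint_pos": joint angles; "joint_velocities": joint speeds; "tau": joint torques, N m; "position": TCP position; "ee_rot": TCP orientation; "ft_force": force on the tool from outside, world axes, zero at the start; "torque": the same for the moment, N m; "grip_width": opening from 0.0 (shut) to 1.0 (fully open); "grasp_force": force on a finger pad.
Only numpy, scipy, OpenCV 4.12 (cv2) and the standard library are available. Lean on these libraries where they do the work, as an engineer would, in place of code of your own. Each camera call takes 0.05 s, during which the arm holds its last target. There are 200 camera calls.

## Working session

There is one attempt and no reset: what is moved stays moved. The work goes in short steps, Python scripts to look and compute and a tool call to move; the robot and the scene stay as the last step left them, time stands still between calls to the robot, and variables do not carry over. Pictures are saved under pics/ and viewed, at most 10 in all, crops included, and the job is handed in when it is done.

Besides the shell and the picture viewer there is one more tool, called as name([rows], argument=value, ...), one row to a line, values as JSON. arm_command: Moves the arm, as the interface text tells. Its arguments: {"type":"object","properties":{"plan":{"type":"array","items":{"type":"object","properties":{"dp":{"type":"array","items":{"type":"number"}},"spin":{"type":"number"}}}},"grip":{"type":"number"},"newtons":{"type":"number"}},"required":["plan"]}

```bash
mkdir -p pics; ls; cat > h.py <<'E'
import numpy as np, cv2
from workcell import manip, viewer, finder
from scipy.spatial.transform import Rotation as Ro
def shot(c,fn=None):
    o=manip.get_obs(); im=np.asarray(viewer.camera(c))
    if fn: cv2.imwrite('pics/'+fn,im)
    return im,o
def cam(c,o=None):
    p=viewer.camera_params(c); f=200/np.tan(np.radians(p['vertical_fov'])/2)
    if 'R' in p: R=np.array(p['R']);t=np.array(p['t'])
    else:
        T=np.eye(4);T[:3,:3]=Ro.from_quat(o['ee_rot']).as_matrix();T[:3,3]=o['position']
        T=np.linalg.inv(T@np.array(p['T_tool_cam'])); R=T[:3,:3];t=T[:3,3]
    return f,p['cx'],p['cy'],R,t
def proj(c,X,o=None):
    f,cx,cy,R,t=cam(c,o); q=R@np.array(X)+t; return np.array([cx+f*q[0]/q[2],cy+f*q[1]/q[2]])
def ray(c,uv,z,o=None):
    f,cx,cy,R,t=cam(c,o); d=R.T@np.array([(uv[0]-cx)/f,(uv[1]-cy)/f,1]); C=-R.T@t
    return C+d*(z-C[2])/d[2]
E
python3 - <<'E'
from h import *
np.set_printoptions(precision=3,suppress=True)
o=manip.get_obs(); print(o)
ims=[shot(c,c+'0.png')[0] for c in('scene','top')]
for c in('scene','top'):
  p=viewer.camera_params(c);print(c,p)
  for th in ['holder','pipe_mid','ring_nut','nut_hole','bar_grip','bar_tip','stand_mouth','beaker','syringe','wrench']:
    for d in finder.find_in(c,th)[:4]: print(c,th,round(d['score'],2),np.array(d['position']),proj(c,d['position']).round())
print(viewer.camera_params('wrist'))
E
```

```text
pics
{'clock': 0.0, 'joint_pos': array([ 1.296,  0.333, -0.065,  1.461,  0.022,  1.35 , -0.088]), 'joint_velocities': array([ 0.002, -0.001, -0.   ,  0.001, -0.   ,  0.002,  0.   ]), 'tau': array([ -0.   , -62.545,   0.049, -39.161,   0.016,   0.01 ,   0.   ]), 'position': array([ 0.156, -0.605,  0.404]), 'ee_rot': array([ 0.992,  0.126, -0.   , -0.001]), 'ft_force': array([-0.111, -0.245, -0.896]), 'torque': array([-0.   ,  0.016,  0.006]), 'grasp_force': 0.0, 'grip_width': 1.000468262860854}
scene {'vertical_fov': 45.68518641821899, 'cx': 313.7411790523786, 'cy': 204.94420743659643, 'R': array([[ 0.519, -0.855, -0.003],
       [-0.406, -0.244, -0.881],
       [ 0.752,  0.458, -0.474]]), 't': array([-0.293,  0.241,  0.85 ])}
scene holder 0.67 [0.439 0.229 0.043] [216. 193.]
scene holder 0.65 [ 0.509 -0.058  0.059] [322. 203.]
scene holder 0.17 [ 0.508 -0.059  0.06 ] [322. 203.]
scene pipe_mid 0.76 [ 0.512 -0.053  0.058] [321. 203.]
scene pipe_mid 0.66 [ 0.508 -0.058  0.058] [322. 204.]
scene ring_nut 0.97 [ 0.508 -0.059  0.059] [322. 204.]
scene nut_hole 0.69 [ 0.504 -0.057  0.057] 
[... 1077 characters left out ...]
39  0.054] [310. 187.]
top bar_grip 0.43 [ 0.47  -0.352  0.083] [425. 212.]
top bar_tip 0.63 [ 0.47  -0.354  0.091] [427. 212.]
top bar_tip 0.58 [ 0.509 -0.273  0.103] [397. 195.]
top stand_mouth 0.84 [ 0.504 -0.269  0.037] [391. 201.]
top beaker 0.74 [0.448 0.243 0.026] [208. 216.]
top syringe 0.7 [ 0.378 -0.177  0.016] [357. 246.]
top wrench 0.46 [0.369 0.019 0.006] [288. 247.]
top wrench 0.34 [ 0.507 -0.268  0.037] [391. 200.]
{'vertical_fov': 65.5895953545573, 'cx': 312.75995807125025, 'cy': 200.24233597342533, 'T_tool_cam': array([[ 0.001, -0.965, -0.264,  0.067],
       [ 1.   ,  0.001,  0.001, -0.   ],
       [-0.   , -0.264,  0.965,  0.032],
       [ 0.   ,  0.   ,  0.   ,  1.   ]])}
```

```bash
python3 - <<'E'
import cv2,numpy as np
a=cv2.imread('pics/scene0.png')[130:330,170:490];b=cv2.imread('pics/top0.png')[130:290,180:460]
a=cv2.resize(a,(640,400),interpolation=cv2.INTER_CUBIC)
b=cv2.resize(b,(700,400),interpolation=cv2.INTER_CUBIC)
cv2.imwrite('pics/a.png',a);cv2.imwrite('pics/b.png',b)
E
```

```text
(no output)
```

View pics/a.png

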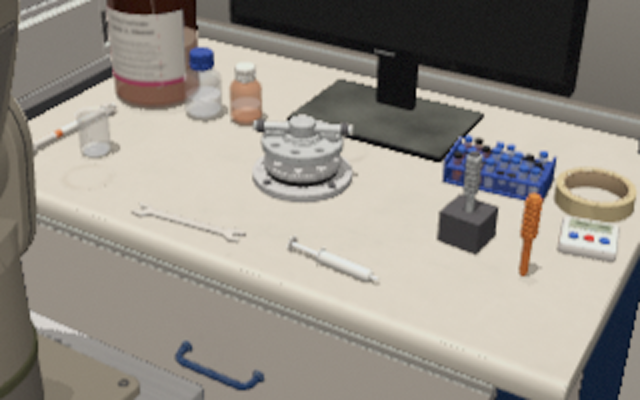

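View pics/b.png

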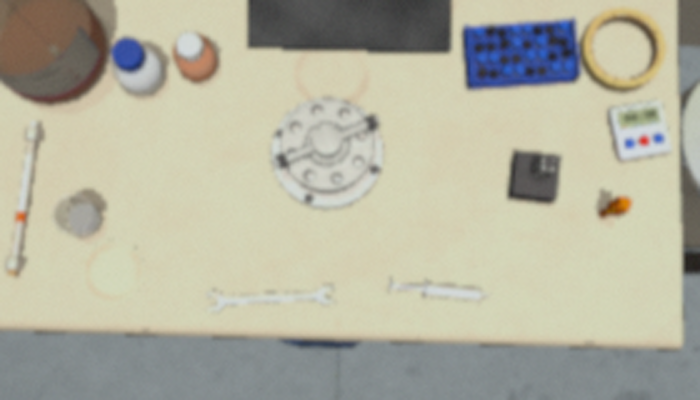

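The bar could be the grey tommy bar standing in the dark block (scene pixel 406,220; top 395,196) or the orange bar-shaped part standing beside it (436,245; 425,212). The task rules out orange, so I choose the grey one. The ring nut and cell are at scene (322,203), with the cross pipe running diagonally. I'll move above the bar and check my choice in a wrist crop.

arm_command([
  {"dp": [42,-24,0]},
  {"dp": [42,-24,0]},
  {"dp": [42,-24,0]},
  {"dp": [42,-24,0]},
  {"dp": [42,-24,0]},
], grip=-1, newtons=120)

```text
invalid input at $.plan[0]: expected keys dp, spin
```

arm_command([
  {"dp": [42,-24,0]},
  {"dp": [42,-24,0]},
  {"dp": [42,-24,0]},
  {"dp": [42,-24,0]},
  {"dp": [0,0,0]},
])

```text
invalid input at $.plan[0]: expected keys dp, spin
```

```bash
python3 - <<'E'
from h import *
np.set_printoptions(precision=4,suppress=True)
im,o=shot('wrist','w1.png'); print(o['position'],o['ee_rot'],o['joint_pos'],o['clock'])
for th in ['bar_grip','bar_tip','stand_mouth']:
    for d in finder.find_in('wrist',th)[:3]: print(th,round(d['score'],2),np.array(d['position']),proj('wrist',d['position'],o).round())
print(ray('top',(310.8,186),.082),ray('top',(311.2,190.8),.012), ray('scene',(321,190),.082),ray('top',(391,201),.04))
E
```

```text
[ 0.1557 -0.6053  0.4047] [0.9921 0.1256 0.     0.    ] [ 1.2964  0.3322 -0.0647  1.4601  0.0216  1.3499 -0.0885] 1.1
[ 0.5322 -0.0421  0.082 ] [ 0.5321 -0.0427  0.012 ] [ 0.5323 -0.0408  0.082 ] [ 0.5043 -0.2674  0.04  ]
```

View pics/w1.png

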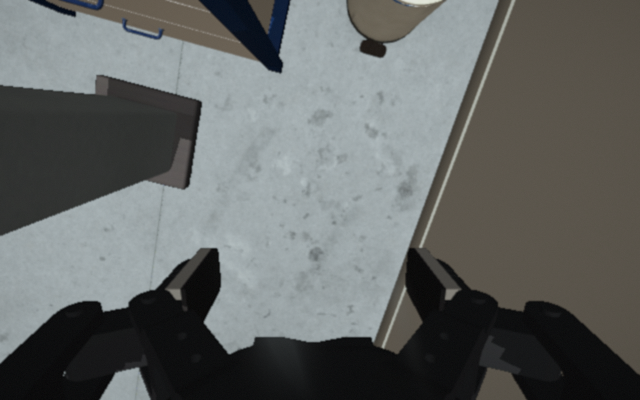

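The calls were refused because each row must include the spin key. The wrist view therefore still shows only the floor beside the bench, with the fingers at (200,270) and (425,270). I'll resend the move.

arm_command([
  {"dp": [42,-24,0],"spin": 0},
  {"dp": [42,-24,0],"spin": 0},
  {"dp": [42,-24,0],"spin": 0},
  {"dp": [42,-24,0],"spin": 0},
  {"dp": [42,-24,0],"spin": 0},
], grip=-1, newtons=120)

```text
clock: 1.8
position: [0.3303, -0.4352, 0.405]
ee_rot: [0.992, 0.126, 0.0, 0.0]
ft_force: [0.2, -1.4, -0.4]
grip_width: 1.001
grasp_force: 0.0
```

arm_command([
  {"dp": [42,-24,0],"spin": 0},
  {"dp": [42,-24,0],"spin": 0},
  {"dp": [42,-24,0],"spin": 0},
  {"dp": [42,-24,0],"spin": 0},
  {"dp": [0,0,0],"spin": 0},
])

```text
clock: 2.3
position: [0.4724, -0.2956, 0.405]
ee_rot: [0.991, 0.131, 0.001, -0.001]
ft_force: [0.3, 0.5, -1.4]
grip_width: 0.998
grasp_force: 0.0
```

```bash
python3 - <<'E'
from h import *
np.set_printoptions(precision=4,suppress=True)
im,o=shot('wrist','w2.png'); print(o['position'],o['ee_rot'],o['joint_pos'],o['clock'])
for th in ['bar_grip','bar_tip','stand_mouth']:
    for d in finder.find_in('wrist',th)[:3]: print(th,round(d['score'],2),np.array(d['position']),proj('wrist',d['position'],o).round())
E
```

```text
[ 0.4724 -0.2956  0.405 ] [ 0.9914  0.1307  0.0014 -0.001 ] [ 0.7959  0.2059 -0.3642  1.6281  0.0719  1.3202 -0.8877] 2.3
bar_grip 0.75 [ 0.5122 -0.2737  0.1135] [300. 145.]
bar_grip 0.7 [ 0.4669 -0.4226  0.0139] [414. 207.]
bar_tip 0.97 [ 0.4646 -0.4209  0.0156] [412. 208.]
bar_tip 0.82 [ 0.5087 -0.2727  0.1089] [298. 148.]
stand_mouth 0.63 [ 0.5134 -0.2785  0.0395] [308. 139.]
```

View pics/w2.png

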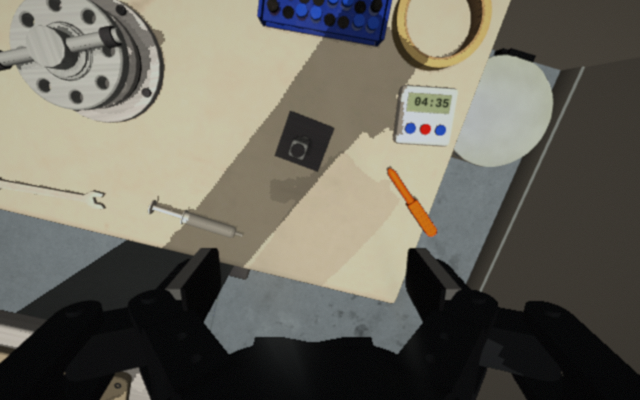

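The wrist view shows the grey bar end-on in the dark block at (299,149) and the orange look-alike apart at (411,200). Part of the nut is at top left. I'll zoom in on the grey bar to confirm the choice and read the yaw of its flats.

```bash
python3 - <<'E'
from h import *
np.set_printoptions(precision=4,suppress=True)
im=cv2.imread('pics/w2.png'); o=manip.get_obs()
c=cv2.resize(im[105:180,265:345],(800,750),interpolation=cv2.INTER_CUBIC)[:600]
cv2.imwrite('pics/w2c.png',c)
print(ray('wrist',(299,149),.113,o)); print(proj('wrist',[.505,-.2685,.04],o),proj('wrist',[.505,-.2685,.113],o))
E
```

```text
[ 0.5027 -0.2823  0.113 ]
[289.6488 136.2827] [283.3699 142.0936]
```

View pics/w2c.png

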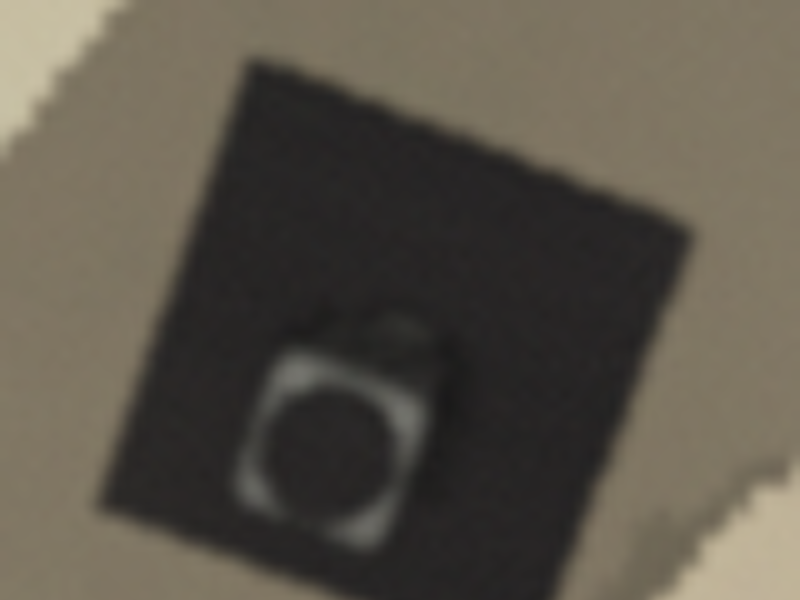

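The crop confirms the grey square-gripped bar in the dark block, with its flats turned about 20° in the image, so a +20° spin aligns the grip. The arm was still settling during that picture, so I'll spin, settle and measure again.

arm_command([
  {"dp": [20,-30,0],"spin": 0.12},
  {"dp": [0,0,0],"spin": 0.12},
  {"dp": [0,0,0],"spin": 0.11},
  {"dp": [0,0,0],"spin": 0},
  {"dp": [0,0,0],"spin": 0},
])

```text
clock: 3.0
position: [0.4792, -0.2689, 0.4048]
ee_rot: [0.999, -0.048, -0.0, 0.0]
ft_force: [-0.5, -0.6, -0.9]
grip_width: 1.001
grasp_force: 0.0
```

```bash
python3 - <<'E'
from h import *
np.set_printoptions(precision=4,suppress=True)
im,o=shot('wrist','w3.png'); print(o['position'],Ro.from_quat(o['ee_rot']).as_matrix()[:,0],o['joint_pos'],o['joint_velocities'],o['clock'])
for th in ['bar_grip','stand_mouth','ring_nut','nut_hole']:
    for d in finder.find_in('wrist',th)[:2]: print(th,round(d['score'],2),np.array(d['position']),proj('wrist',d['position'],o).round())
p=proj('wrist',[.504,-.268,.113],o).astype(int);print(p)
c=im[max(p[1]-60,0):p[1]+60,p[0]-80:p[0]+80]
c=np.hstack([cv2.resize(c,(480,360),interpolation=cv2.INTER_CUBIC),cv2.resize(im,(320,200)).repeat(1,0)[:0].reshape(0,320,3) if 0 else cv2.copyMakeBorder(cv2.resize(im,(320,200)),0,160,0,0,cv2.BORDER_CONSTANT)])
cv2.imwrite('pics/w3c.png',c); print(max(p[1]-60,0),p[0]-80)
E
```

```text
[ 0.4792 -0.2689  0.4048] [ 0.9953 -0.0968 -0.0001] [ 0.7371  0.1876 -0.3494  1.6484  0.0664  1.3171 -1.2911] [-0.0001  0.003  -0.0068 -0.0012  0.0004 -0.0019  0.0012] 3.0
bar_grip 0.95 [ 0.4648 -0.421   0.0121] [442. 174.]
bar_grip 0.76 [ 0.5142 -0.2731  0.1114] [313. 154.]
stand_mouth 0.98 [ 0.5157 -0.2794  0.0406] [319. 144.]
ring_nut 0.75 [ 0.5335 -0.0438  0.0572] [ 85. 150.]
nut_hole 0.64 [ 0.5334 -0.0461  0.0546] [ 89. 150.]
nut_hole 0.38 [ 0.3798 -0.1877  0.0152] [256. 258.]
[308 167]
107 228
```

View pics/w3c.png

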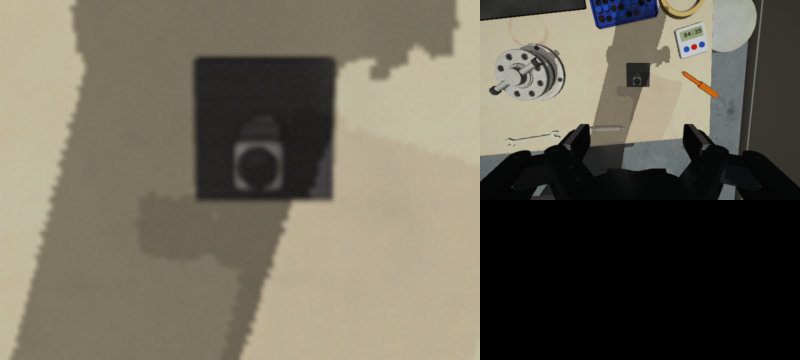

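```bash
python3 - <<'E'
from h import *
np.set_printoptions(precision=4,suppress=True)
o=manip.get_obs()
print(ray('wrist',(314.3,162.3),.113,o),ray('top',(397.2,196),.113),ray('scene',(406.5,207.5),.113))
# block top corners in w3
a=[ray('wrist',(228+u/3,107+v/3),.04,o) for u,v in((195,58),(335,58),(333,199),(196,199))];print(np.array(a),np.mean(a,0))
P=ray('wrist',(314.3,162.3),.113,o); d=P-o['position']; print('tool delta mm',Ro.from_quat(o['ee_rot']).as_matrix().T@d*1000)
# nut crop
im=cv2.imread('pics/w3.png'); cv2.imwrite('pics/nut.png',cv2.resize(im[70:220,20:190],(680,600),interpolation=cv2.INTER_CUBIC))
E
```

```text
[ 0.508  -0.2724  0.113 ] [ 0.5058 -0.271   0.113 ] [ 0.5009 -0.2777  0.113 ]
[[ 0.537  -0.2533  0.04  ]
 [ 0.5323 -0.3017  0.04  ]
 [ 0.4828 -0.2973  0.04  ]
 [ 0.4876 -0.248   0.04  ]] [ 0.5099 -0.2751  0.04  ]
tool delta mm [ 28.5918   1.4664 291.6934]
```

View pics/nut.png

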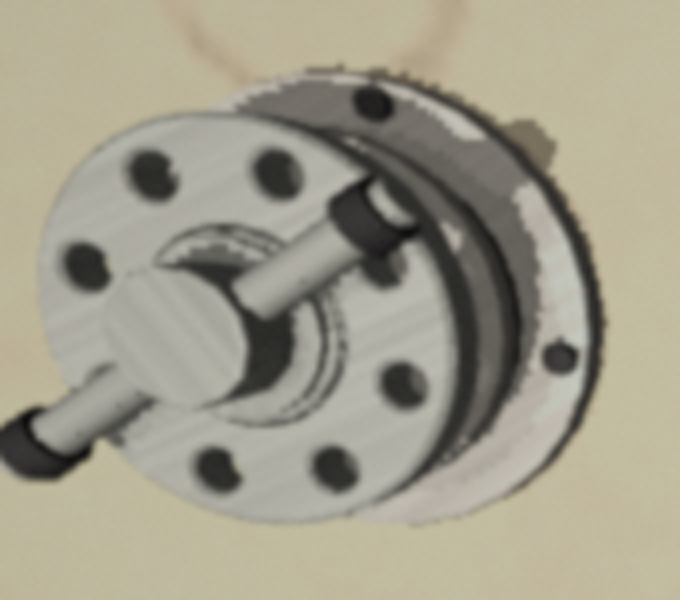

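The crop shows the nut with holes at (152,175), (277,173), (387,262), (404,385), (335,469), (218,469) and (85,267). The eighth is hidden, and the pipe ends are at (35,443) and (372,215).

```bash
python3 - <<'E'
from h import *
from scipy.optimize import least_squares
np.set_printoptions(precision=4,suppress=True)
o=manip.get_obs()
g=lambda u,v,z:ray('wrist',(20+u/4,70+v/4),z,o)
H=np.array([g(u,v,.059) for u,v in((152,175),(277,173),(387,262),(404,385),(335,469),(218,469),(85,267))])
k=np.array([0,-1,-2,-3,-4,-5,1])*np.pi/4
f=lambda p:(np.c_[p[0]+.04*np.cos(p[2]+k),p[1]+.04*np.sin(p[2]+k)]-H[:,:2]).ravel()
s=least_squares(f,[.532,-.042,.5]);print(s.x,np.degrees(s.x[2])%45,np.abs(s.fun).max(),np.degrees(s.x[2]+k))
a,b=g(35,443,.07),g(372,215,.07);print(a,b,np.degrees(np.arctan2(*(b-a)[1::-1])),(a+b)/2,np.linalg.norm(a-b)); print(g(175,338,.082))
E
```

```text
[ 0.5334 -0.0406  0.3092] 17.71331634613214 0.0009864894376672984 [  17.7133  -27.2867  -72.2867 -117.2867 -162.2867 -207.2867   62.7133]
[0.5108 0.0121 0.07  ] [ 0.5566 -0.0858  0.07  ] -64.92727249814271 [ 0.5337 -0.0369  0.07  ] 0.10804211985324393
[ 0.5333 -0.0402  0.082 ]
```

arm_command([
  {"dp": [29,1,0],"spin": 0},
  {"dp": [0,0,40],"spin": 0},
  {"dp": [0,0,40],"spin": 0},
  {"dp": [0,0,0],"spin": 0},
  {"dp": [0,0,0],"spin": 0},
])

```text
clock: 3.75
position: [0.5087, -0.2719, 0.3254]
ee_rot: [0.999, -0.049, -0.0, -0.0]
ft_force: [1.0, 0.1, 0.4]
grip_width: 0.996
grasp_force: 0.0
```

```bash
python3 - <<'E'
from h import *
np.set_printoptions(precision=4,suppress=True)
im,o=shot('wrist','w4.png'); print(o['position'],Ro.from_quat(o['ee_rot']).as_matrix()[:,0],proj('wrist',[.508,-.273,.113],o))
cv2.imwrite('pics/w4c.png',im[60:360,160:480])
E
```

```text
[ 0.5087 -0.2719  0.3254] [ 0.9952 -0.0978 -0.0005] [314.5631 227.9164]
```

View pics/w4c.png

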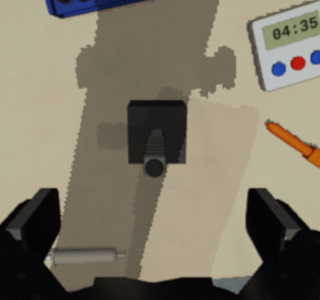

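The bar top is at (313,227) against a predicted (314,228), so it's centred between the fingers. I'll descend and grip.

arm_command([
  {"dp": [0,0.5,40],"spin": 0},
  {"dp": [0,0.5,40],"spin": 0},
  {"dp": [0,0,2],"spin": 0},
  {"dp": [0,0,0],"spin": 0},
  {"dp": [0,0,0],"spin": 0},
])

```text
clock: 4.3
position: [0.5097, -0.2732, 0.2459]
ee_rot: [0.999, -0.049, 0.002, 0.001]
ft_force: [0.6, 0.6, 0.2]
grip_width: 1.005
grasp_force: 0.0
```

arm_command([
  {"dp": [0,0,0],"spin": 0},
  {"dp": [0,0,0],"spin": 0},
  {"dp": [0,0,0],"spin": 0},
  {"dp": [0,0,0],"spin": 0},
  {"dp": [0,0,0],"spin": 0},
], grip=1, newtons=110)

```text
clock: 4.8
position: [0.5086, -0.273, 0.2429]
ee_rot: [0.999, -0.049, 0.0, 0.0]
ft_force: [-1.3, -10.3, 4.3]
grip_width: 0.152
grasp_force: 78.8
```

arm_command([
  {"dp": [0,0,0],"spin": 0},
  {"dp": [0,0,0],"spin": 0},
  {"dp": [0,0,0],"spin": 0},
  {"dp": [0,0,0],"spin": 0},
  {"dp": [0,0,0],"spin": 0},
])

```text
clock: 5.3
position: [0.5086, -0.2732, 0.243]
ee_rot: [0.999, -0.049, 0.0, 0.0]
ft_force: [-1.2, -4.8, 3.8]
grip_width: 0.149
grasp_force: 107.1
```

Gripped. I'll lift, carry to above the chosen hole (at -117°) on the robot side, and turn the tool.

arm_command([
  {"dp": [0,0,-20],"spin": 0},
  {"dp": [0,0,-30],"spin": 0},
  {"dp": [0,0,-40],"spin": 0},
  {"dp": [0,0,0],"spin": 0},
  {"dp": [-3,-37,0],"spin": 0},
])

```text
clock: 5.8
position: [0.5084, -0.239, 0.3328]
ee_rot: [0.999, -0.052, 0.0, 0.001]
ft_force: [1.0, 0.4, -1.1]
grip_width: 0.151
grasp_force: 108.9
```

arm_command([
  {"dp": [-2,-40,0],"spin": 0},
  {"dp": [-2,-40,0],"spin": 0},
  {"dp": [-3,-40,0],"spin": 0},
  {"dp": [-3,-40,0],"spin": 0},
  {"dp": [0,0,0],"spin": -0.137},
])

```text
clock: 6.3
position: [0.5146, -0.0683, 0.332]
ee_rot: [1.0, 0.023, -0.001, -0.002]
ft_force: [-0.5, -0.6, -0.8]
grip_width: 0.144
grasp_force: 109.0
```

arm_command([
  {"dp": [0,0,0],"spin": -0.137},
  {"dp": [0,0,0],"spin": -0.137},
  {"dp": [0,0,0],"spin": -0.137},
  {"dp": [0,0,0],"spin": -0.137},
  {"dp": [0,0,0],"spin": -0.137},
])

```text
clock: 6.8
position: [0.5145, -0.0745, 0.3316]
ee_rot: [0.934, 0.357, -0.001, -0.001]
ft_force: [0.4, 0.1, -1.6]
grip_width: 0.151
grasp_force: 109.0
```

arm_command([
  {"dp": [0,0,0],"spin": -0.137},
  {"dp": [0,0,0],"spin": -0.137},
  {"dp": [0,0,0],"spin": -0.137},
  {"dp": [0,0,0],"spin": -0.137},
  {"dp": [0,0,0],"spin": 0},
])

```text
clock: 7.3
position: [0.5145, -0.0747, 0.3317]
ee_rot: [0.804, 0.595, -0.0, -0.001]
ft_force: [-0.2, -0.3, -1.0]
grip_width: 0.145
grasp_force: 109.0
```

```bash
cat >> h.py <<'E'
C=np.array([.5333,-.0405])
def st(phi=None):
    o=manip.get_obs(); p=np.array(o['position']); M=Ro.from_quat(o['ee_rot']).as_matrix()
    r=p[:2]-C; print('t',o['clock'],'pos',p.round(4),'psi',np.degrees(np.arctan2(M[1,0],M[0,0])).round(1),'phi',np.degrees(np.arctan2(r[1],r[0])).round(1),'r',np.hypot(*r).round(4),'tip z',(p[2]-.233).round(4),'F',np.array(o['ft_force']).round(1),'T',np.array(o['torque']).round(2),'q7',o['joint_pos'][6].round(2),'gw',round(o['grip_width'],3))
    if phi is not None:
        a=np.radians(phi); d=np.r_[C+.04*np.array([np.cos(a),np.sin(a)])-p[:2],0]; print('tool delta to hole mm',(M.T@d*1000).round(1))
    return o
E
python3 - <<'E'
from h import *
o=st(-117.3); im,o=shot('wrist','w5.png')
for c in ('wrist',):
  for th in('bar_tip','nut_hole'):
    for d in finder.find_in(c,th)[:2]: print(th,round(d['score'],2),np.array(d['position']).round(4),proj(c,d['position'],o).round())
a=np.radians(-117.3); print(proj('wrist',[C[0]+.04*np.cos(a),C[1]+.04*np.sin(a),.059],o),proj('wrist',[*o['position'][:2],o['position'][2]-.233],o))
cv2.imwrite('pics/w5c.png',cv2.resize(im[100:400,120:520],(800,600)))
E
```

```text
t 7.3 pos [ 0.5145 -0.0747  0.3317] psi 73.0 phi -118.8 r 0.039 tip z 0.0987 F [-0.2 -0.3 -1. ] T [0.03 0.04 0.05] q7 -0.34 gw 0.145
tool delta to hole mm [-1.2  0.8 -0. ]
bar_tip 0.6 [ 0.5157 -0.0687  0.1902] [312. 276.]
nut_hole 0.55 [ 0.5367 -0.0377  0.0559] [327. 148.]
[314.45363378 202.6925892 ] [313.46046782 216.8476657 ]
```

View pics/w5c.png

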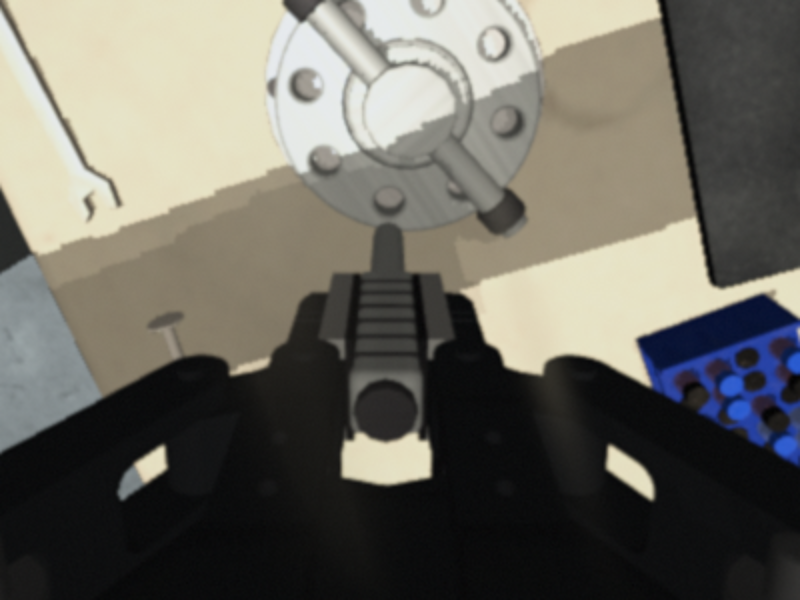

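The tip is at (314,213) and the hole at (314,199). Both sit about 4 px above their predicted positions, so the relative alignment is good. I'll insert the bar.

arm_command([
  {"dp": [-1.2,0.8,0],"spin": 0},
  {"dp": [0,0,34],"spin": 0},
  {"dp": [0,0,6],"spin": 0},
  {"dp": [0,0,6],"spin": 0},
  {"dp": [0,0,6],"spin": 0},
])

```text
clock: 7.95
position: [0.5154, -0.0766, 0.2811]
ee_rot: [0.805, 0.594, -0.0, -0.0]
ft_force: [-3.2, 1.6, 1.5]
grip_width: 0.148
grasp_force: 109.4
```

```bash
python3 -c "
from h import *
st(-117.3)"
```

```text
t 7.95 pos [ 0.5154 -0.0766  0.2811] psi 72.8 phi -116.4 r 0.0403 tip z 0.0481 F [-3.2  1.6  1.5] T [0.43 0.9  0.03] q7 -0.38 gw 0.148
tool delta to hole mm [ 0.4 -0.6  0. ]
```

arm_command([
  {"dp": [1.4,-5.4,0.5],"spin": 0.14},
  {"dp": [1.4,-5.4,0.5],"spin": 0.14},
  {"dp": [1.4,-5.4,0.55],"spin": 0.14},
  {"dp": [1.4,-5.4,0.55],"spin": 0.14},
  {"dp": [1.4,-5.4,0.55],"spin": 0.14},
])

```text
clock: 8.45
position: [0.4972, -0.0587, 0.2788]
ee_rot: [0.961, 0.278, 0.0, 0.002]
ft_force: [1.1, -10.4, -1.9]
grip_width: 0.149
grasp_force: 108.9
```

```bash
cat >> h.py <<'E'
def ft(phi):
    o=st(phi); p=np.array(o['position'])[:2]-C; u=p/np.hypot(*p); F=np.array(o['ft_force'])
    # force on tool from outside: resist along +phi direction
    print('Ft(resist)',(F[:2]@np.array([-u[1],u[0]])).round(1),'Fr',(F[:2]@u).round(1),'Mz',(p[0]*F[1]-p[1]*F[0]).round(3))
E
python3 -c "
from h import *
ft(-117.3-40.1)"
```

```text
t 8.45 pos [ 0.4972 -0.0587  0.2788] psi 32.3 phi -153.3 r 0.0404 tip z 0.0458 F [  1.1 -10.4  -1.9] T [-2.58 -0.13 -0.01] q7 -1.09 gw 0.149
tool delta to hole mm [ 0.8 -2.8 -0. ]
Ft(resist) 9.8 Fr 3.7 Mz 0.396
```

The nut is turning (tangential force about 10 N, radius 40 mm). I'll carry on to the end of this sweep.

arm_command([
  {"dp": [1.4,-5.4,0.55],"spin": 0.14},
  {"dp": [1.4,-5.4,0.55],"spin": 0.14},
  {"dp": [1.4,-5.4,0.55],"spin": 0.14},
  {"dp": [1.4,-5.4,0.55],"spin": 0.14},
  {"dp": [1.4,-5.4,0.55],"spin": 0.14},
])

```text
clock: 8.95
position: [0.4953, -0.031, 0.2756]
ee_rot: [0.998, -0.068, -0.001, 0.002]
ft_force: [-6.4, -6.8, 3.0]
grip_width: 0.144
grasp_force: 109.5
```

```bash
python3 -c "
from h import *
ft(-117.3-80.2)"
```

```text
t 8.95 pos [ 0.4953 -0.031   0.2756] psi -7.8 phi 165.9 r 0.0392 tip z 0.0426 F [-6.4 -6.8  3. ] T [-2.04  1.81  0.03] q7 -1.83 gw 0.144
tool delta to hole mm [-0.5 -2.5 -0. ]
Ft(resist) 8.2 Fr 4.5 Mz 0.319
```

arm_command([
  {"dp": [1.4,-5.4,0.55],"spin": 0.14},
  {"dp": [1.4,-5.4,0.55],"spin": 0.14},
  {"dp": [1.4,-5.4,0.55],"spin": 0.14},
  {"dp": [0,0,0],"spin": 0},
  {"dp": [0,0,0],"spin": 0},
])

```text
clock: 9.45
position: [0.5033, -0.015, 0.2737]
ee_rot: [0.963, -0.271, -0.002, 0.001]
ft_force: [-7.8, -1.1, 2.3]
grip_width: 0.145
grasp_force: 109.6
```

```bash
python3 -c "
from h import *
ft(-117.3-104.3)"
```

```text
t 9.45 pos [ 0.5033 -0.015   0.2737] psi -31.5 phi 139.6 r 0.0394 tip z 0.0407 F [-7.8 -1.1  2.3] T [-0.35  2.1  -0.02] q7 -2.27 gw 0.145
tool delta to hole mm [-0.5 -0.9 -0. ]
Ft(resist) 5.9 Fr 5.2 Mz 0.232
```

arm_command([
  {"dp": [0.3,-3.1,0.3],"spin": 0.08},
  {"dp": [0,0,0],"spin": 0},
  {"dp": [0,0,0],"spin": 0},
])

```text
clock: 9.75
position: [0.5051, -0.0126, 0.2734]
ee_rot: [0.951, -0.309, -0.002, 0.001]
ft_force: [-8.7, -1.0, 2.7]
grip_width: 0.148
grasp_force: 109.5
```

```bash
python3 -c "
from h import *
ft(-226.2)"
```

```text
t 9.75 pos [ 0.5051 -0.0126  0.2734] psi -36.0 phi 135.3 r 0.0396 tip z 0.0404 F [-8.7 -1.   2.7] T [-0.46  2.12 -0.  ] q7 -2.35 gw 0.148
tool delta to hole mm [-0.2 -1.1 -0. ]
Ft(resist) 6.8 Fr 5.5 Mz 0.271
```

arm_command([
  {"dp": [0,0.5,-4],"spin": 0},
  {"dp": [0,0.5,-10],"spin": 0},
  {"dp": [0,0,-16],"spin": 0},
  {"dp": [0,0,0],"spin": 0},
  {"dp": [0,0,0],"spin": 0},
])

```text
clock: 10.25
position: [0.5059, -0.0131, 0.3041]
ee_rot: [0.951, -0.309, 0.001, -0.0]
ft_force: [0.8, -0.0, -1.2]
grip_width: 0.146
grasp_force: 109.1
```

```bash
python3 -c "
from h import *
st(-226.2)"
```

```text
t 10.25 pos [ 0.5059 -0.0131  0.3041] psi -36.0 phi 135.0 r 0.0388 tip z 0.0711 F [ 0.8 -0.  -1.2] T [-0.04  0.05 -0.01] q7 -2.33 gw 0.146
tool delta to hole mm [-1.1 -1.  -0. ]
```

arm_command([
  {"dp": [-1.7,5.5,0],"spin": -0.14},
  {"dp": [-0.5,5.6,0],"spin": -0.14},
  {"dp": [-0.5,5.6,0],"spin": -0.14},
  {"dp": [-0.5,5.6,0],"spin": -0.14},
  {"dp": [-0.5,5.6,0],"spin": -0.14},
])

```text
clock: 10.75
position: [0.4927, -0.0375, 0.3029]
ee_rot: [0.999, 0.039, -0.0, -0.0]
ft_force: [-0.2, -0.3, -1.8]
grip_width: 0.145
grasp_force: 109.0
```

arm_command([
  {"dp": [-0.5,5.6,0],"spin": -0.14},
  {"dp": [-0.5,5.6,0],"spin": -0.14},
  {"dp": [-0.5,5.6,0],"spin": -0.14},
  {"dp": [-0.5,5.6,0],"spin": -0.14},
  {"dp": [-0.5,5.6,0],"spin": -0.14},
])

```text
clock: 11.25
position: [0.5, -0.0642, 0.3029]
ee_rot: [0.925, 0.379, -0.0, -0.0]
ft_force: [0.2, 0.4, -0.8]
grip_width: 0.148
grasp_force: 109.0
```

arm_command([
  {"dp": [-0.5,5.6,0],"spin": -0.14},
  {"dp": [-0.5,5.6,0],"spin": -0.14},
  {"dp": [-0.5,5.6,0],"spin": -0.14},
  {"dp": [-0.5,5.6,0],"spin": -0.14},
  {"dp": [-0.5,5.6,0],"spin": -0.14},
])

```text
clock: 11.75
position: [0.5228, -0.0799, 0.3028]
ee_rot: [0.739, 0.673, -0.0, -0.0]
ft_force: [-0.3, -0.3, -1.0]
grip_width: 0.144
grasp_force: 109.0
```

arm_command([
  {"dp": [-0.5,5.6,0],"spin": -0.14},
  {"dp": [-0.5,5.6,0],"spin": -0.14},
  {"dp": [0,0,0],"spin": 0},
  {"dp": [0,0,0],"spin": 0},
])

```text
clock: 12.15
position: [0.5336, -0.081, 0.3029]
ee_rot: [0.642, 0.767, -0.0, -0.0]
ft_force: [0.1, 0.1, -1.9]
grip_width: 0.146
grasp_force: 109.0
```

```bash
python3 - <<'E'
from h import *
st(-87.3)
im,o=shot('wrist','w6.png')
# unwrap ring r=34..46 at z=.052, mean darkness of 10mm disc around each angle
g=cv2.cvtColor(im,cv2.COLOR_BGR2GRAY)
z=.052; th=np.arange(-110,100)
P=lambda r,t:proj('wrist',[C[0]+r*np.cos(t),C[1]+r*np.sin(t),z],o)+np.array([0,-3.7])
U=np.zeros((40,360),np.uint8)
for i,a in enumerate(np.arange(-180,180)):
  for j in range(40):
    u=P((20+j)/1000,np.radians(a)).round().astype(int)
    if 0<=u[1]<400 and 0<=u[0]<640: U[j,i]=g[u[1],u[0]]
cv2.imwrite('pics/un.png',cv2.resize(U,(720,160)))
n=P(.04,np.radians(-87.3));print(n, proj('wrist',[*o['position'][:2],o['position'][2]-.233],o))
a=im[120:320,200:440]; a=cv2.resize(a,(600,500)); b=cv2.resize(U,(600,90)); cv2.imwrite('pics/w6c.png',np.vstack([a,cv2.cvtColor(b,cv2.COLOR_GRAY2BGR)]))
E
```

```text
t 12.15 pos [ 0.5336 -0.081   0.3029] psi 100.1 phi -89.5 r 0.0405 tip z 0.0699 F [ 0.1  0.1 -1.9] T [-0.01 -0.    0.  ] q7 0.1 gw 0.146
tool delta to hole mm [ 0.3  1.6 -0. ]Traceback (most recent call last):
  File "<stdin>", line 11, in <module>
  File "<stdin>", line 7, in <lambda>
  File "h.py", line 16, in proj
    f,cx,cy,R,t=cam(c,o); q=R@np.array(X)+t; return np.array([cx+f*q[0]/q[2],cy+f*q[1]/q[2]])
                ~~~^^^^^
  File "h.py", line 9, in cam
    p=viewer.camera_params(c); f=200/np.tan(np.radians(p['vertical_fov'])/2)
ValueError: time passes only in moves, steps and waits
```

```bash
python3 - <<'E'
from h import *
o=manip.get_obs(); im=cv2.imread('pics/w6.png')
for p in(-87.3,-132.3,-177.3):
  a=np.radians(p); print(p,proj('wrist',[C[0]+.04*np.cos(a),C[1]+.04*np.sin(a),.052],o).round(1))
print(proj('wrist',[*o['position'][:2],o['position'][2]-.233],o).round(1))
cv2.imwrite('pics/w6c.png',cv2.resize(im[100:280,200:440],(800,600),interpolation=cv2.INTER_CUBIC))
E
```

```text
-87.3 [315.3 208.8]
-132.3 [278.7 188.5]
-177.3 [266.2 147.3]
[313.  216.8]
```

View pics/w6c.png

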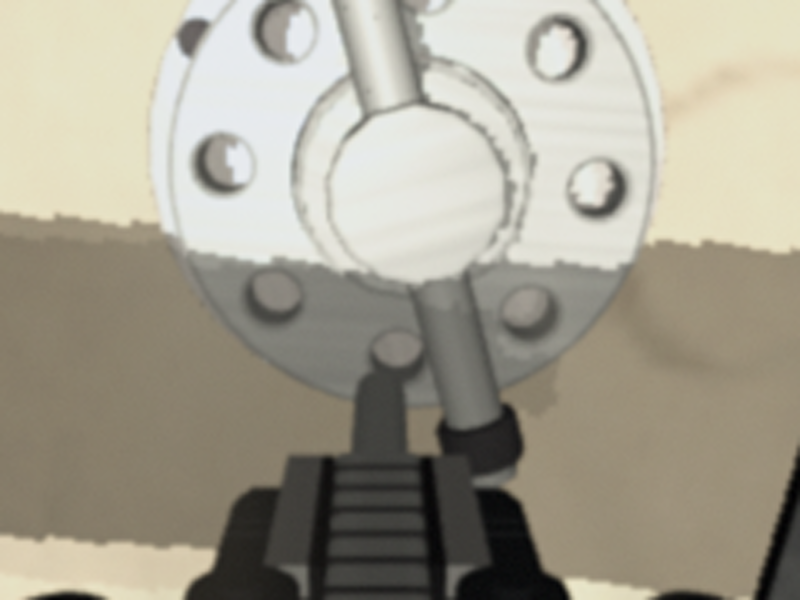

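The view shows the nut's holes about 4–5° behind my estimate: the nearest is at (319,205), close by the pipe, and the next is at (282,189). The next hole is therefore at about -128°, which is safely clear of the pipe. I'll use that one.

arm_command([
  {"dp": [1.3,-5.4,0],"spin": 0.14},
  {"dp": [1.3,-5.4,0],"spin": 0.14},
  {"dp": [1.3,-5.4,0],"spin": 0.14},
  {"dp": [1.3,-5.4,0],"spin": 0.14},
  {"dp": [1.3,-5.4,0],"spin": 0.14},
])

```text
clock: 12.7
position: [0.5076, -0.072, 0.3033]
ee_rot: [0.867, 0.498, -0.0, 0.0]
ft_force: [-0.5, 0.1, -1.4]
grip_width: 0.15
grasp_force: 109.0
```

arm_command([
  {"dp": [0,0,10],"spin": 0},
  {"dp": [0,0,6],"spin": 0},
  {"dp": [0,0,4],"spin": 0},
  {"dp": [0,0,4],"spin": 0},
  {"dp": [0,0,0],"spin": 0},
])

```text
clock: 13.2
position: [0.508, -0.0722, 0.2786]
ee_rot: [0.865, 0.502, -0.0, -0.0]
ft_force: [-0.7, 0.2, -1.2]
grip_width: 0.148
grasp_force: 109.0
```

```bash
python3 -c "
from h import *
ft(-128)"
```

```text
t 13.2 pos [ 0.508  -0.0722  0.2786] psi 60.3 phi -128.6 r 0.0405 tip z 0.0456 F [-0.7  0.2 -1.2] T [ 0.03 -0.03 -0.  ] q7 -0.58 gw 0.148
tool delta to hole mm [ 0.5  0.5 -0. ]
Ft(resist) -0.7 Fr 0.2 Mz -0.027
```

arm_command([
  {"dp": [0,0,5],"spin": 0},
  {"dp": [1.3,-5.45,0.5],"spin": 0.14},
  {"dp": [1.3,-5.45,0.55],"spin": 0.14},
  {"dp": [1.3,-5.45,0.55],"spin": 0.14},
  {"dp": [1.3,-5.45,0.55],"spin": 0.14},
])

```text
clock: 13.7
position: [0.4955, -0.056, 0.2721]
ee_rot: [0.971, 0.24, 0.0, 0.002]
ft_force: [0.3, -9.2, -3.3]
grip_width: 0.147
grasp_force: 108.8
```

```bash
python3 -c "
from h import *
ft(-128.6-32.1)"
```

```text
t 13.7 pos [ 0.4955 -0.056   0.2721] psi 27.7 phi -157.7 r 0.0409 tip z 0.0391 F [ 0.3 -9.2 -3.3] T [-2.55 -0.28 -0.05] q7 -1.16 gw 0.147
tool delta to hole mm [ 1.1 -2.  -0. ]
Ft(resist) 8.7 Fr 3.2 Mz 0.354
```

arm_command([
  {"dp": [1.3,-5.45,0.55],"spin": 0.14},
  {"dp": [1.3,-5.45,0.55],"spin": 0.14},
  {"dp": [1.3,-5.45,0.55],"spin": 0.14},
])

```text
clock: 14.0
position: [0.4928, -0.0393, 0.2701]
ee_rot: [0.999, 0.032, -0.001, 0.002]
ft_force: [-3.9, -8.3, 1.7]
grip_width: 0.147
grasp_force: 109.4
```

```bash
python3 -c "
from h import *
ft(-128.6-56.1)"
```

```text
t 14.0 pos [ 0.4928 -0.0393  0.2701] psi 3.7 phi 178.3 r 0.0405 tip z 0.0371 F [-3.9 -8.3  1.7] T [-2.36  1.07  0.03] q7 -1.61 gw 0.147
tool delta to hole mm [ 0.8 -2.1 -0. ]
Ft(resist) 8.4 Fr 3.6 Mz 0.34
```

arm_command([
  {"dp": [1.3,-5.45,0.55],"spin": 0.14},
  {"dp": [1.3,-5.45,0.55],"spin": 0.14},
  {"dp": [1.3,-5.45,0.55],"spin": 0.14},
])

```text
clock: 14.3
position: [0.4974, -0.0229, 0.2682]
ee_rot: [0.984, -0.177, -0.002, 0.002]
ft_force: [-7.9, -5.5, 2.3]
grip_width: 0.148
grasp_force: 109.5
```

```bash
python3 -c "
from h import *
ft(-128.6-80.2)"
```

```text
t 14.3 pos [ 0.4974 -0.0229  0.2682] psi -20.4 phi 153.8 r 0.04 tip z 0.0352 F [-7.9 -5.5  2.3] T [-1.61  1.96  0.02] q7 -2.06 gw 0.148
tool delta to hole mm [ 0.2 -1.8 -0. ]
Ft(resist) 8.4 Fr 4.7 Mz 0.336
```

arm_command([
  {"dp": [1.2,-5.45,0.55],"spin": 0.14},
  {"dp": [1.2,-5.45,0.55],"spin": 0.14},
])

```text
clock: 14.5
position: [0.5039, -0.0135, 0.2669]
ee_rot: [0.95, -0.312, -0.002, 0.002]
ft_force: [-8.4, -4.0, 2.7]
grip_width: 0.145
grasp_force: 109.6
```

```bash
python3 -c "
from h import *
ft(-128.6-96.2)"
```

```text
t 14.5 pos [ 0.5039 -0.0135  0.2669] psi -36.4 phi 137.4 r 0.04 tip z 0.0339 F [-8.4 -4.   2.7] T [-1.15  2.28  0.03] q7 -2.35 gw 0.145
tool delta to hole mm [ 0.2 -1.5 -0. ]
Ft(resist) 8.6 Fr 3.5 Mz 0.342
```

arm_command([
  {"dp": [0.3,-1.6,0.2],"spin": 0.04},
  {"dp": [0,0,0],"spin": 0},
  {"dp": [0,0,0],"spin": 0},
])

```text
clock: 14.8
position: [0.5053, -0.0118, 0.2667]
ee_rot: [0.945, -0.328, -0.002, 0.001]
ft_force: [-6.4, -2.8, 0.8]
grip_width: 0.145
grasp_force: 109.3
```

```bash
python3 -c "
from h import *
ft(-227.1)"
```

```text
t 14.8 pos [ 0.5053 -0.0118  0.2667] psi -38.3 phi 134.3 r 0.0401 tip z 0.0337 F [-6.4 -2.8  0.8] T [-0.6   1.55  0.02] q7 -2.39 gw 0.145
tool delta to hole mm [ 0.2 -1.  -0. ]
Ft(resist) 6.5 Fr 2.5 Mz 0.262
```

arm_command([
  {"dp": [0,1,-4],"spin": 0},
  {"dp": [0,1,-10],"spin": 0},
  {"dp": [0,0,-16],"spin": 0},
  {"dp": [0,0,0],"spin": 0},
  {"dp": [0,0,0],"spin": 0},
])

```text
clock: 15.3
position: [0.5053, -0.0128, 0.2982]
ee_rot: [0.945, -0.328, 0.001, -0.0]
ft_force: [-0.1, 0.0, -1.7]
grip_width: 0.147
grasp_force: 109.1
```

```bash
python3 -c "
from h import *
st(-227.1)"
```

```text
t 15.3 pos [ 0.5053 -0.0128  0.2982] psi -38.3 phi 135.2 r 0.0394 tip z 0.0652 F [-0.1  0.  -1.7] T [-0.01  0.03  0.03] q7 -2.37 gw 0.147
tool delta to hole mm [-0.4 -1.7  0. ]
```

arm_command([
  {"dp": [-1.0,5.5,0],"spin": -0.138},
  {"dp": [-0.25,5.5,0],"spin": -0.138},
  {"dp": [-0.25,5.5,0],"spin": -0.138},
  {"dp": [-0.25,5.5,0],"spin": -0.138},
  {"dp": [-0.25,5.5,0],"spin": -0.138},
])

```text
clock: 15.8
position: [0.4927, -0.037, 0.297]
ee_rot: [1.0, 0.014, -0.0, -0.0]
ft_force: [0.2, -0.0, -1.4]
grip_width: 0.143
grasp_force: 109.0
```

arm_command([
  {"dp": [-0.25,5.5,0],"spin": -0.138},
  {"dp": [-0.25,5.5,0],"spin": -0.138},
  {"dp": [-0.25,5.5,0],"spin": -0.138},
  {"dp": [-0.25,5.5,0],"spin": -0.138},
  {"dp": [-0.25,5.5,0],"spin": -0.138},
])

```text
clock: 16.3
position: [0.4996, -0.0632, 0.297]
ee_rot: [0.936, 0.351, -0.0, -0.0]
ft_force: [0.1, -0.0, -1.1]
grip_width: 0.148
grasp_force: 109.0
```

arm_command([
  {"dp": [-0.25,5.5,0],"spin": -0.138},
  {"dp": [-0.25,5.5,0],"spin": -0.138},
  {"dp": [0,0,0],"spin": 0},
  {"dp": [0,0,0],"spin": 0},
])

```text
clock: 16.7
position: [0.5069, -0.071, 0.2972]
ee_rot: [0.881, 0.472, -0.0, -0.0]
ft_force: [-0.5, 0.8, -0.7]
grip_width: 0.143
grasp_force: 109.0
```

```bash
python3 - <<'E'
from h import *
st(-130)
im,o=shot('wrist','w7.png')
f,cx,cy,R,t=cam('wrist',o)
g=cv2.GaussianBlur(cv2.cvtColor(im,cv2.COLOR_BGR2GRAY),(5,5),0)
z=.0465
def P(r,a):
    q=R@np.array([C[0]+r*np.cos(a),C[1]+r*np.sin(a),z])+t; return int(round(cx+f*q[0]/q[2])),int(round(cy+f*q[1]/q[2]-3.7))
# rim contrast: mean(ring r=9mm about hole) - mean(disc<5mm) is lighting-dependent; use high-frequency edges on circle r=6
e=cv2.magnitude(cv2.Sobel(g,5,1,0),cv2.Sobel(g,5,0,1))
for off in range(-12,13,2):
    s=[]
    for h in(-130,-175,-220,-85,50):
        a=np.radians(h+off)
        hx,hy=.04*np.cos(a),.04*np.sin(a)
        for k in np.linspace(0,2*np.pi,24):
            x,y=hx+.006*np.cos(k),hy+.006*np.sin(k); u=P(np.hypot(x,y),np.arctan2(y,x))
            if 0<=u[0]<640 and 0<=u[1]<210: s.append(e[u[1],u[0]])
    print(off,round(np.mean(s),1))
E
```

```text
t 16.7 pos [ 0.5069 -0.071   0.2972] psi 56.4 phi -130.8 r 0.0403 tip z 0.0642 F [-0.5  0.8 -0.7] T [0.01 0.02 0.01] q7 -0.63 gw 0.143
tool delta to hole mm [ 0.3  0.6 -0. ]
-12 46.2
-10 45.3
-8 51.6
-6 60.0
-4 78.8
-2 88.2
0 90.1
2 98.3
4 88.9
6 65.9
8 50.8
10 49.3
12 45.5
```

An edge fit puts the hole at about -129°, which agrees with the estimate. I'll insert.

arm_command([
  {"dp": [0,0.5,12],"spin": 0},
  {"dp": [0,0,5],"spin": 0},
  {"dp": [0,0,4],"spin": 0},
  {"dp": [0,0,4],"spin": 0},
  {"dp": [0,0,4],"spin": 0},
])

```text
clock: 17.25
position: [0.5075, -0.0714, 0.2683]
ee_rot: [0.881, 0.474, 0.0, 0.0]
ft_force: [-0.3, 0.6, -1.0]
grip_width: 0.146
grasp_force: 109.0
```

```bash
python3 -c "
from h import *
ft(-129)"
```

```text
t 17.25 pos [ 0.5075 -0.0714  0.2683] psi 56.6 phi -129.9 r 0.0402 tip z 0.0353 F [-0.3  0.6 -1. ] T [-0.   -0.02 -0.04] q7 -0.64 gw 0.146
tool delta to hole mm [0.1 0.6 0. ]
Ft(resist) -0.6 Fr -0.2 Mz -0.024
```

arm_command([
  {"dp": [1.1,-5.5,0.3],"spin": 0.14},
  {"dp": [1.1,-5.5,0.55],"spin": 0.14},
  {"dp": [1.1,-5.5,0.55],"spin": 0.14},
])

```text
clock: 17.55
position: [0.4975, -0.06, 0.2671]
ee_rot: [0.961, 0.276, 0.0, 0.002]
ft_force: [2.5, -10.2, -3.7]
grip_width: 0.148
grasp_force: 108.6
```

```bash
python3 -c "
from h import *
ft(-130-24)"
```

```text
t 17.55 pos [ 0.4975 -0.06    0.2671] psi 32.1 phi -151.4 r 0.0407 tip z 0.0341 F [  2.5 -10.2  -3.7] T [-2.66 -0.79 -0.02] q7 -1.08 gw 0.148
tool delta to hole mm [ 0.9 -1.8 -0. ]
Ft(resist) 10.1 Fr 2.7 Mz 0.413
```

arm_command([
  {"dp": [1.1,-5.5,0.55],"spin": 0.14},
  {"dp": [1.1,-5.5,0.55],"spin": 0.14},
])

```text
clock: 17.75
position: [0.4939, -0.0502, 0.2661]
ee_rot: [0.99, 0.139, -0.0, 0.002]
ft_force: [-1.3, -13.9, 0.5]
grip_width: 0.149
grasp_force: 109.5
```

```bash
python3 -c "
from h import *
ft(-130-40)"
```

```text
t 17.75 pos [ 0.4939 -0.0502  0.2661] psi 16.0 phi -166.1 r 0.0406 tip z 0.0331 F [ -1.3 -13.9   0.5] T [-3.81  0.4   0.05] q7 -1.37 gw 0.149
tool delta to hole mm [ 0.8 -2.7 -0. ]
Ft(resist) 13.1 Fr 4.6 Mz 0.534
```

arm_command([
  {"dp": [1.1,-5.5,0.55],"spin": 0.14},
])

```text
clock: 17.85
position: [0.4931, -0.045, 0.2655]
ee_rot: [0.998, 0.069, -0.001, 0.003]
ft_force: [-4.4, -14.7, 3.3]
grip_width: 0.143
grasp_force: 109.9
```

```bash
python3 -c "
from h import *
ft(-130-48)"
```

```text
t 17.85 pos [ 0.4931 -0.045   0.2655] psi 8.0 phi -173.6 r 0.0405 tip z 0.0325 F [ -4.4 -14.7   3.3] T [-3.81  1.11  0.03] q7 -1.52 gw 0.143
tool delta to hole mm [ 0.7 -3.  -0. ]
Ft(resist) 14.1 Fr 6.0 Mz 0.57
```

There's a clear rise, from about 8.4 N to 14 N. I'll go slowly from here to see whether it has levelled off.

arm_command([
  {"dp": [0,0,0],"spin": 0},
  {"dp": [0,0,0],"spin": 0},
  {"dp": [0,0,0],"spin": 0},
])

```text
clock: 18.15
position: [0.493, -0.0441, 0.2654]
ee_rot: [0.997, 0.073, -0.001, 0.002]
ft_force: [-3.4, -9.2, 2.0]
grip_width: 0.145
grasp_force: 109.7
```

```bash
python3 -c "
from h import *
ft(-130-48)"
```

```text
t 18.15 pos [ 0.493  -0.0441  0.2654] psi 8.3 phi -174.8 r 0.0404 tip z 0.0324 F [-3.4 -9.2  2. ] T [-2.58  1.02 -0.01] q7 -1.51 gw 0.145
tool delta to hole mm [ 0.6 -2.2 -0. ]
Ft(resist) 8.9 Fr 4.2 Mz 0.36
```

arm_command([
  {"dp": [0.3,-1.4,0.15],"spin": 0.035},
  {"dp": [0.3,-1.4,0.15],"spin": 0.035},
  {"dp": [0.3,-1.4,0.15],"spin": 0.035},
])

```text
clock: 18.45
position: [0.4933, -0.0405, 0.2649]
ee_rot: [1.0, 0.019, -0.001, 0.002]
ft_force: [-5.2, -11.7, 3.1]
grip_width: 0.148
grasp_force: 109.7
```

```bash
python3 -c "
from h import *
ft(-130-54)"
```

```text
t 18.45 pos [ 0.4933 -0.0405  0.2649] psi 2.2 phi -180.0 r 0.04 tip z 0.0319 F [ -5.2 -11.7   3.1] T [-3.38  1.41 -0.02] q7 -1.63 gw 0.148
tool delta to hole mm [ 0.2 -2.8 -0. ]
Ft(resist) 11.7 Fr 5.2 Mz 0.466
```

arm_command([
  {"dp": [0.25,-1.4,0.13],"spin": 0.035},
  {"dp": [0.25,-1.4,0.13],"spin": 0.035},
  {"dp": [0.25,-1.4,0.13],"spin": 0.035},
])

```text
clock: 18.75
position: [0.4938, -0.0364, 0.2644]
ee_rot: [0.999, -0.033, -0.001, 0.002]
ft_force: [-5.7, -12.0, 4.2]
grip_width: 0.144
grasp_force: 109.8
```

```bash
python3 -c "
from h import *
ft(-130-60)"
```

```text
t 18.75 pos [ 0.4938 -0.0364  0.2644] psi -3.8 phi 174.0 r 0.0397 tip z 0.0314 F [ -5.7 -12.    4.2] T [-3.32  1.68  0.01] q7 -1.74 gw 0.144
tool delta to hole mm [-0.1 -2.8 -0. ]
Ft(resist) 12.5 Fr 4.4 Mz 0.496
```

The force is now 12.5 N, on the plateau roughly 20° past the end of the rise, so the nut bears firmly. I'll ease the bar off, lift it out and carry it back to the stand.

arm_command([
  {"dp": [0,2,0],"spin": 0},
  {"dp": [0,0.8,-6],"spin": 0},
  {"dp": [0,0,-22],"spin": 0},
  {"dp": [0,0,-30],"spin": 0},
  {"dp": [0,0,-17],"spin": 0},
])

```text
clock: 19.25
position: [0.495, -0.0357, 0.3421]
ee_rot: [1.0, -0.031, 0.001, -0.0]
ft_force: [0.1, -0.1, -1.4]
grip_width: 0.143
grasp_force: 109.1
```

arm_command([
  {"dp": [0,0,0],"spin": 0},
  {"dp": [5,38,0],"spin": 0},
  {"dp": [5,39,0],"spin": 0},
  {"dp": [5,39,0],"spin": 0},
  {"dp": [5,39,0],"spin": 0},
])

```text
clock: 19.75
position: [0.5047, -0.1933, 0.3387]
ee_rot: [1.0, -0.031, -0.0, -0.0]
ft_force: [0.9, -0.3, -0.8]
grip_width: 0.149
grasp_force: 109.1
```

arm_command([
  {"dp": [5,39,0],"spin": 0},
  {"dp": [5,36,0],"spin": 0},
  {"dp": [0,0,0],"spin": 0.03},
  {"dp": [0,0,0],"spin": 0},
  {"dp": [0,0,0],"spin": 0},
])

```text
clock: 20.25
position: [0.5104, -0.2663, 0.339]
ee_rot: [0.999, -0.045, -0.0, -0.0]
ft_force: [0.6, -0.1, -0.7]
grip_width: 0.147
grasp_force: 109.1
```

```bash
python3 - <<'E'
from h import *
o=st(); M=Ro.from_quat(o['ee_rot']).as_matrix()
print((M.T@(np.array([.5086,-.2732,0])-np.r_[o['position'][:2],0])*1000).round(1))
im,o=shot('wrist','w8.png')
for th in('bar_tip','stand_mouth'):
    for d in finder.find_in('wrist',th)[:2]: print(th,round(d['score'],2),np.array(d['position']).round(4),proj('wrist',d['position'],o).round())
print('tip pred',proj('wrist',[*o['position'][:2],o['position'][2]-.233],o),'hole pred',proj('wrist',[.5086,-.2732,.04],o))
cv2.imwrite('pics/w8c.png',cv2.resize(im[120:280,210:410],(750,600),interpolation=cv2.INTER_CUBIC))
E
```

```text
t 20.25 pos [ 0.5104 -0.2663  0.339 ] psi -5.2 phi -95.8 r 0.2269 tip z 0.106 F [ 0.6 -0.1 -0.7] T [ 0.02 -0.01  0.02] q7 -1.31 gw 0.147
[-1.2  7.1 -0. ]
bar_tip 0.8 [ 0.5153 -0.265   0.1985] [308. 280.]
bar_tip 0.61 [ 0.4667 -0.4248  0.0173] [478. 217.]
stand_mouth 0.65 [ 0.5135 -0.2772  0.038 ] [325. 188.]
tip pred [312.82325676 216.45149614] hole pred [320.78662549 194.31115032]
```

```bash
python3 - <<'E'
import cv2
for n in('w4','w5','w7','w8'):
    g=cv2.imread(f'pics/{n}.png',0)
    for v in ((222,230) if n!='w4' else (227,)): print(n,v,g[v,296:334:1])
g=cv2.imread('pics/w8.png',0)
print(g[200:222:2,300:330])
E
```

```text
w4 227 [109 108 109 105 100  95  91  77  60  40  30  29  29  29  28  29  29  28
  29  29  30  29  29  29  29  28  28  43  58  61  93 138 158 164 165 165
 165 165]
w5 222 [126 126 127 127 127 126 127 127 129 120  90  65  62  64  65  64  65  65
  65  63  65  65  63  62  63  85 112 125 127 127 126 126 129 127 127 126
 126 126]
w5 230 [126 126 126 125 126 126 126 128 122  95  68  62  63  63  65  64  65  66
  64  65  65  64  64  62  58  71 108 126 128 127 128 127 127 125 128 126
 127 126]
w7 222 [113 114 114 114 112 113 113 114 113 107  80  58  54  57  57  59  57  58
  58  57  58  57  56  55  55  72  94 102 106 106 107 109 110 111 109 111
 113 113]
w7 230 [114 113 113 113 114 114 114 114 110  85  62  56  56  56  58  58  58  58
  57  59  59  58  57  53  51  64  97 113 114 115 115 113 115 114 114 113
 114 115]
w8 222 [119 119 118 117 109 104 104 103 103  99  74  53  50  51  51  53  52  52
  52  53  53  53  50  49  50  72 116 143 168 180 183 182 182 182 181 182
 180 181]
w8 230 [119 119 117 110 103 103 103 105 102  84  60  50  49  52  51  53  54  53
  53  51  52  53  51  49  48  71 133 171 1
[... 716 characters left out ...]
 35  38  37  35  34  31
   32  31  32  32  30  33  29  31  31  29  32  30]
 [ 32  32  32  31  33  31  31  31  32  35  41  47  49  52  51  50  50  46
   40  36  30  30  29  31  31  30  31  31  30  31]
 [ 32  32  30  32  30  33  31  37  43  49  50  53  52  52  52  52  52  52
   52  48  40  34  31  29  31  31  31  30  30  29]
 [ 32  33  32  32  32  33  35  43  49  49  52  52  52  54  52  52  53  52
   51  50  47  38  31  31  33  31  32  32  31  31]
 [ 36  34  35  35  35  35  39  45  49  49  51  50  52  54  53  52  51  53
   51  50  50  41  35  32  35  34  35  35  34  36]
 [ 91  86  86  88  87  83  68  52  51  49  51  52  51  53  51  52  54  53
   52  51  50  57  69  86 117 133 135 133 133 133]]
```

The shaft's profile is the same in all the frames, so the bar hasn't slipped. I'll align it over the stand and lower it.

arm_command([
  {"dp": [-1.2,7.1,0],"spin": 0},
  {"dp": [0,0,30],"spin": 0},
  {"dp": [0,0,26],"spin": 0},
  {"dp": [0,0,0],"spin": 0},
  {"dp": [0,0,0],"spin": 0},
])

```text
clock: 20.9
position: [0.5084, -0.2747, 0.2842]
ee_rot: [0.999, -0.046, -0.0, -0.0]
ft_force: [0.1, -0.8, -0.2]
grip_width: 0.151
grasp_force: 109.1
```

arm_command([
  {"dp": [0,0,4],"spin": 0},
  {"dp": [0,0,4],"spin": 0},
  {"dp": [0,0,4],"spin": 0},
  {"dp": [0,0,0],"spin": 0},
])

```text
clock: 21.3
position: [0.5082, -0.2745, 0.2714]
ee_rot: [0.999, -0.046, -0.0, -0.0]
ft_force: [0.0, -0.1, -2.0]
grip_width: 0.148
grasp_force: 109.1
```

```bash
python3 -c "
from h import *
st()"
```

```text
t 21.3 pos [ 0.5082 -0.2745  0.2714] psi -5.3 phi -96.1 r 0.2353 tip z 0.0384 F [ 0.  -0.1 -2. ] T [-0.03 -0.01  0.01] q7 -1.31 gw 0.148
```

arm_command([
  {"dp": [0,0,6],"spin": 0},
  {"dp": [0,0,6],"spin": 0},
  {"dp": [0,0,6],"spin": 0},
  {"dp": [0,0,6],"spin": 0},
  {"dp": [0,0,0],"spin": 0},
])

```text
clock: 21.8
position: [0.5082, -0.2744, 0.2467]
ee_rot: [0.999, -0.046, -0.0, -0.0]
ft_force: [-0.5, 1.1, -0.8]
grip_width: 0.146
grasp_force: 109.0
```

arm_command([
  {"dp": [0,0,2],"spin": 0},
  {"dp": [0,0,1.5],"spin": 0},
  {"dp": [0,0,0],"spin": 0},
])

```text
clock: 22.1
position: [0.5083, -0.2745, 0.2441]
ee_rot: [0.999, -0.046, -0.0, -0.0]
ft_force: [0.2, 0.3, -1.0]
grip_width: 0.143
grasp_force: 109.0
```

arm_command([
  {"dp": [0,0,0.8],"spin": 0},
  {"dp": [0,0,0],"spin": 0},
])

```text
clock: 22.3
position: [0.5083, -0.2745, 0.2435]
ee_rot: [0.999, -0.046, 0.0, 0.0]
ft_force: [-0.3, -0.4, -0.6]
grip_width: 0.15
grasp_force: 109.0
```

arm_command([
  {"dp": [0,0,0],"spin": 0},
  {"dp": [0,0,0],"spin": 0},
  {"dp": [0,0,0],"spin": 0},
  {"dp": [0,0,0],"spin": 0},
  {"dp": [0,0,0],"spin": 0},
], grip=-1)

```text
clock: 22.8
position: [0.5084, -0.2745, 0.2435]
ee_rot: [0.999, -0.046, 0.0, 0.0]
ft_force: [0.0, 0.5, 0.5]
grip_width: 0.976
grasp_force: 0.0
```

arm_command([
  {"dp": [0,0,0],"spin": 0},
  {"dp": [0,0,0],"spin": 0},
  {"dp": [0,0,-10],"spin": 0},
  {"dp": [0,0,-30],"spin": 0},
  {"dp": [0,0,-40],"spin": 0},
])

```text
clock: 23.3
position: [0.5078, -0.2743, 0.3235]
ee_rot: [0.999, -0.046, -0.001, -0.001]
ft_force: [1.2, -1.0, 0.8]
grip_width: 1.003
grasp_force: 0.0
```

arm_command([
  {"dp": [-10,0,-40],"spin": 0},
  {"dp": [-30,0,-20],"spin": 0},
  {"dp": [0,0,0],"spin": 0},
  {"dp": [0,0,0],"spin": 0},
])

```text
clock: 23.7
position: [0.4683, -0.2709, 0.3846]
ee_rot: [0.999, -0.046, 0.001, 0.001]
ft_force: [0.3, 0.2, -0.8]
grip_width: 0.999
grasp_force: 0.0
```

```bash
python3 - <<'E'
from h import *
o=st(); im,o=shot('wrist','w9.png')
for th in('bar_grip','ring_nut'):
    for d in finder.find_in('wrist',th)[:3]: print(th,round(d['score'],2),np.array(d['position']).round(4),proj('wrist',d['position'],o).round())
print('bar top pred',proj('wrist',[.508,-.273,.113],o))
s,_=shot('scene','s9.png'); s0=cv2.imread('pics/scene0.png')
for th in('bar_grip','beaker','syringe','wrench'):
    for d in finder.find_in('scene',th)[:2]: print(th,round(d['score'],2),np.array(d['position']).round(3),proj('scene',d['position']).round())
# bar upright: compare bar region before/after
d=cv2.absdiff(s,s0).max(2); print('bar',d[195:250,390:422].mean(),'wrench',d[228:255,230:295].mean(),'syr',d[245:275,310:362].mean(),'beaker',d[180:212,205:230].mean())
E
```

```text
t 23.7 pos [ 0.4683 -0.2709  0.3846] psi -5.3 phi -105.8 r 0.2394 tip z 0.1516 F [ 0.3  0.2 -0.8] T [ 0.   -0.04 -0.04] q7 -1.26 gw 0.999
bar_grip 0.93 [ 0.507  -0.2771  0.1092] [316. 152.]
bar_grip 0.65 [ 0.465  -0.4249  0.0127] [451. 168.]
ring_nut 0.73 [ 0.535  -0.0536  0.0432] [ 85. 137.]
bar top pred [310.1626157  152.23205867]
bar_grip 0.6 [ 0.503 -0.279  0.082] [406. 220.]
bar_grip 0.5 [ 0.454 -0.436  0.012] [466. 278.]
beaker 0.83 [0.44  0.231 0.04 ] [216. 194.]
beaker 0.22 [ 0.501 -0.28   0.083] [406. 220.]
syringe 0.53 [ 0.372 -0.177  0.014] [337. 260.]
wrench 0.64 [0.368 0.019 0.002] [264. 240.]
bar 17.72215909090909 wrench 2.5487179487179485 syr 40.44679487179487 beaker 2.535
```

```bash
python3 -c "
from workcell import manip
print(manip.hand_in())"
```

```text
the job is handed in; nothing more can be done
None
```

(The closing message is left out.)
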